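Clamp up a glued wooden toy engine with a one-hand bar clamp

ROBOT

A 6-joint arm with a two-finger parallel gripper is mounted at the origin on the work surface. World frame = base frame: x ahead of the robot, y to its left, z up, the work surface at z = 0. Lengths are in mm, angles in degrees, forces in N, time in s.
With the tool pointing down it reaches from about 375 to 900 mm from the base axis. Payload 3.1 kg.
Tool frame: the origin (TCP) lies midway between the tips of the shut fingers; the grasp point (between the pads) lies 19 mm behind it; z points along the fingers, y is the line along which they close (so a half turn about z gives the same grasp; the last joint's range is limited). The gripper opens to 85 mm and grips with 20 to 120 N. Pads are 22 mm wide; open, the fingers measure 114 mm over their backs; the gripper's body (76 mm by 85 mm) begins 54 mm behind the grasp point. The pads swing forward as they close: fully open they stand 13 mm farther back than shut.
Start: joints at [53.6, 30.224, 82.088, -0, 67.689, -10.227], TCP at [275.632, 560.913, 231.31] pointing down, gripper open.
Joint ranges: [-176.69, 176.69], [-43.24, 126.21], [12.49, 139.97], [-82, 262], [0, 151.66], [-163.58, 163.58]. Speed limits (degrees/s): [159.86, 159.86, 180, 180, 180, 180].

INTERFACE

Orientations are given as [roll, pitch, yaw] about the fixed x, y, z axes, in that order (R = Rz(yaw) Ry(pitch) Rx(roll)).
In Python, from plant import ctrl gives the robot as it stands. The module is installed in compiled form; this text tells all that it offers.
- The arm moves only by the tool carry_out, never from a script. Its argument "deltas" is a list of rows, each a list of 3 entries, a list of its own where there are three numbers: the turn, a rotation vector about the world's x, y, z in degrees, then the shift along the world's x, y, z in cm, then the opening in per cent of the stroke, from 0 (shut) to 100 (fully open). In form: [[[ax, ay, az], [tx, ty, tz], fingers], ...]. A call has 1 to 5 rows; each row is the pose to reach, as a shift and turn from the pose commanded when the call began; what a row does not reach only later rows make up. A row lasts 1/12 s, in which the tool goes at most 41.7 mm and 7.16 degrees, less where a joint would pass 70% of its speed; a pose out of reach is approached as far as the arm can. A call with a gripper value outside its range is refused whole. The fingers move at their own pace and stop on an object; "newtons" is the grip in N (left out, the last holds). Time passes only in rows, so rows that repeat a pose let the fingers close. It gives the time, the measured TCP pose, the force, the opening and the grip force at its end, in the units of the state.
- ctrl.get_obs(): the state, without advancing time (a new reading comes with each control period).
- ctrl.capture(name): name is "scene" or "top" or "wrist"; returns a dict with "frame" (384x512x3 uint8, red, green, blue), "K" (3x3 intrinsics, pixels), "k1" (the pictures are not rectified: a ray, as slopes to the right and down, at radius r is drawn at 1 + k1 r^2 times it, then the intrinsics apply), "R" (3x3) and "t" (3): a world point X has camera coordinates R X + t. Camera axes: x right, y down, z forward; pixel columns grow to the right and rows downward; lengths in mm; the calibration is good to about 2 mm. A picture is of the moment at which its call begins. There is no depth.
- ctrl.close_job(): hands the job in; it is judged then, once.
Trained networks look in the newest picture that a camera, given by its name, has taken for a name from the list of things; names that differ only in an ending like _2 or _b are one class to them, and where a whole thing is asked for, a point or a joint stands for the part that bears it (a point fixed in the world has none). Each returns a list of dicts, best first, with "p" (0 to 1); they miss things now and then, are a little off and sometimes report something else, mostly with a low value. They report only what shows in the picture. A call takes as long as a camera call. They do not tell look-alikes from the thing itself.
- ctrl.spot_in(camera, target): "position" ([row, column] in pixels, amid what is visible of it).
- ctrl.silhouettes(camera, target): "region" (384x512 bool, what is visible of it) and "position" ([row, column] in pixels, amid what is visible of it).
The state is a dict: "t": time; "joint_pos": joint angles; "joint_vel": joint speeds; "joint_torque": joint torques, N m; "tcp_pos": TCP position; "ee_rot": TCP orientation; "force": force on the tool from outside, world axes, zero at the start; "moment": the same for the moment, N m; "grip_width": finger opening in mm; "gripper_force": force on a finger pad.
Only numpy, scipy, OpenCV 4.12 (cv2) and the standard library are available. Lean on these libraries where they do the work, as an engineer would, in place of code of your own. Each camera call takes 0.05 s, during which the arm holds its last target. There are 200 camera calls.

TASK

Fit the toy engine's loose wooden cab over the upright peg behind the boiler, square to the boiler, push it fully down onto the base and let go of it. Then pump the trigger of the one-hand bar clamp lying around the engine, in full squeezes with the trigger let right back between them, until both jaws bear on the engine and the cab is closed up against the boiler. Finish while still holding the trigger squeezed, keeping a firm but gentle pressure that does not crush the toy, and leave the tray, wheel, screwdriver and parts box where they are.

Things in the scene. Friction and masses are not known exactly. Their poses are not given: they have to be found in the camera images.
- clamp: Black one-hand ratchet bar clamp (0.73 kg in all), loose, lying flat on its side, jaws around the engine. Frame: fixed to the steel bar and the far jaw; y along the bar towards the far jaw (jaw at y = +206 to +234 mm), x along the jaws, to the engine, z up. Origin: on the bench under the bar, below the middle of the housing when joint clamp_head is 0. The bar's other end is at y = -88 mm.
- squeeze_point (a point): Between grip and pale trigger, which point to the clamp's -x for 84 mm; 62 mm from the bar, 22 mm above the bench; fixed to the grip. The grip's back is 33 mm from it to -y, the released trigger's front 33 mm to +y (65 mm over both; 40 mm fully squeezed). Both are 26 mm thick, 9 to 35 mm above the bench. Squeeze here from above, fingers closing along the clamp's y.
- clamp_trigger (a joint): Trigger angle, rad: 0 let go (a light spring returns it, 6 to 8 N at the fingers), 0.33 fully squeezed to the grip (25 mm at the squeeze point). Squeezing draws the jaws together, a 20 N squeeze pressing them on the toy with 14 to 26 N, 28 N with 33 to 50 N, over 36 N crushing it. Going back, the ratchet slips and the jaws stay.
- clamp_head (a joint): How far the housing (black, 56 x 56 mm, 44 mm high, with near jaw, grip and trigger) has moved along the bar towards the far jaw, m (0 to 0.055). One full squeeze closes the jaws by about 7 mm; they open again by at most one ratchet tooth (3.5 mm). At 0 the pad faces stand 170 mm apart; the assembled engine with its cab closed up is 134 mm long.
- clamp_pad (a joint): How far the near jaw's soft rubber pad is squashed, m: 0 free, 0.007 at most. 12 N per mm, so it shows the clamping force: 1 to 4 mm makes a firm joint, beyond 5.4 mm the toy is crushed.
- near_pad_face (a point): Centre of the face (34 x 34 mm, 22 mm above the bench) of the near jaw's pad, on the housing's jaw, 60 mm from the bar: it bears on the rear of the cab.
- far_pad_face (a point): Centre of the face (34 x 34 mm, 22 mm above the bench) of the far jaw's pad, 60 mm from the bar: it bears on the front of the boiler.
- engine: Wooden toy engine without wheels (0.3 kg), loose between the jaws. Origin: its underside; y to its front. Base 58 mm wide, 10 mm thick, y = -62 to +66 mm. Boiler 44 mm in diameter along y, from y = -20.5 (rear face) to +69.5 mm (front), top 54 mm up; chimney at y = +52 mm, top 85 mm up. A peg stands behind the boiler at y = -45 mm.
- peg_base (a point): Foot of the upright wooden peg of the engine, on the top of the base plate (10 mm above its underside); the peg is 20 mm in diameter, 40 mm high with a tapered tip. Axes as the engine's.
- cab: Loose wooden cab (90 g): block 50 mm wide (x), 44 mm long (y), 70 mm high, with a 26 mm vertical bore right through its middle and a dark window on each x side; front and rear alike. Origin: centre of its underside. Seated, its width lies across the engine; with the peg centred its front is 2.5 mm from the boiler, a gap the loose fit lets the clamp close.
- tray: White round tray, 140 mm across; bystander.
- wheel: Wooden toy wheel, 34 mm across, in the tray; bystander.
- screwdriver: Screwdriver, 170 mm long, black handle; bystander.
- parts_box: Clear parts box 130 x 90 x 35 mm; bystander.
Not all that is in view belongs to the job. What is shaped like the cab but green is not meant. What is shaped like the engine but yellow is not meant.

How it is judged (in metres and radians):
On the way, in this order (a step that is already met when the one before it is completed fails the run):
1. the cab is fully down on the base over the peg, and let go (z of cab in the frame of peg_base below 0.003 m and horizontal distance between cab and peg_base below 0.0055 m and angle between cab's own z axis and vertical below 0.1 rad and contact force between the fingers and cab below 0.3 N), for 0.2 s.
2. the trigger is squeezed (z of cab in the frame of peg_base below 0.003 m and horizontal distance between cab and peg_base below 0.0055 m and angle between cab's own z axis and vertical below 0.1 rad and value of joint clamp_trigger above 0.15 rad), for 0.05 s.
3. the trigger is let back for another stroke (z of cab in the frame of peg_base below 0.003 m and horizontal distance between cab and peg_base below 0.0055 m and angle between cab's own z axis and vertical below 0.1 rad and value of joint clamp_trigger below 0.08 rad), for 0.05 s.
At the end, for the whole second after the job is handed in: Cab on the base over the peg (within 3 mm), upright and square within 0.1 rad, its front within 1.3 mm of the boiler; near jaw presses cab and far jaw presses boiler, each with 8 to 65 N; fingers hold grip and trigger with over 5 N, trigger squeezed beyond 0.015 rad (z of cab in the frame of peg_base below 0.003 m and horizontal distance between cab and peg_base below 0.0055 m and angle between cab's own z axis and vertical below 0.1 rad and angle between the y axis of cab and the y axis of engine, either way round below 0.1 rad and y of cab in the frame of engine above -0.0438 m and contact force between clamp and cab between 8 and 65 N and contact force between clamp and engine between 8 and 65 N and value of joint clamp_trigger above 0.015 rad and contact force between the fingers and clamp above 5 N); the arm keeps its last pose, push and grip.
It fails at once if the toy is crushed: more than 75 N from a jaw (contact force between clamp and cab above 75 N or contact force between clamp and engine above 75 N).
It fails at once if the white tray is moved more than 30 mm (distance of tray from where it was at the start of the episode above 0.03 m).
It fails at once if the screwdriver is moved more than 30 mm (distance of screwdriver from where it was at the start of the episode above 0.03 m).
It fails at once if the clear parts box is moved more than 30 mm (distance of parts_box from where it was at the start of the episode above 0.03 m).
It fails at once if the wooden wheel is moved more than 30 mm (distance of wheel from where it was at the start of the episode above 0.03 m).
It also fails if it takes over 61 s, if anything falls off the work surface, if the arm or the gripper's body presses on something with over 40 N, if the wrist force passes 120 N, or if a joint passes its speed limit or range.

## Working session

There is one attempt and no reset: what is moved stays moved. The work goes in short steps, Python scripts to look and compute and a tool call to move; the robot and the scene stay as the last step left them, time stands still between calls to the robot, and variables do not carry over. Pictures are saved under pics/ and viewed, at most 10 in all, crops included, and the job is handed in when it is done.

Besides the shell and the picture viewer there is one more tool, called after "Emit:" in YAML: its name, and indented under it one key for each argument. carry_out: Moves the arm, as the interface text tells. Its arguments: {"type":"object","properties":{"deltas":{"type":"array","items":{"type":"array"}},"newtons":{"type":"number"}},"required":["deltas"]}

```bash
mkdir -p pics
cat > h.py <<'E'
import numpy as np, cv2
from plant import ctrl
def cam(n):
    return ctrl.capture(n)
def ray(c,rc):
    K=c['K'];u=np.array([(rc[1]-K[0,2])/K[0,0],(rc[0]-K[1,2])/K[1,1]])
    s=u.copy()
    for _ in range(20): s=u/(1+c['k1']*(s@s))
    R=np.array(c['R']);t=np.array(c['t'])
    return -R.T@t, R.T@np.array([s[0],s[1],1])
def onz(c,rc,z):
    o,d=ray(c,rc); return (o+d*(z-o[2])/d[2])
def proj(c,X):
    p=np.array(c['R'])@np.array(X,float)+c['t']; s=p[:2]/p[2]; s=s*(1+c['k1']*(s@s)); K=c['K']
    return np.array([K[1,1]*s[1]+K[1,2],K[0,0]*s[0]+K[0,2]])
def save(c,n,s=1): 
    f=cv2.cvtColor(c['frame'],cv2.COLOR_RGB2BGR); cv2.imwrite('pics/'+n,cv2.resize(f,None,fx=s,fy=s,interpolation=cv2.INTER_CUBIC))
E
python3 - <<'E'
from h import *
o=ctrl.get_obs();print({k:np.round(v,2) for k,v in o.items()})
for n in ['scene','top']:
    c=cam(n);save(c,n+'0.png',1.5);print(n,c['K'].tolist(),c['k1'],-np.array(c['R']).T@c['t'])
    for t in ['cab','engine','clamp','peg_base','squeeze_point','near_pad_face','far_pad_face']:
        print(t,[(np.round(d['position']),round(d['p'],2),np.round(onz(c,d['position'],22))) for d in ctrl.spot_in(n,t)[:3]])
E
```

```text
{'t': np.float64(0.0), 'joint_pos': array([ 53.6 ,  30.28,  82.16,   0.  ,  67.69, -10.23]), 'joint_vel': array([-0.01, -0.05,  0.05,  0.01, -0.2 ,  0.03]), 'joint_torque': array([ 0.000e+00, -4.424e+01, -1.780e+01, -0.000e+00,  1.000e-02,
        0.000e+00]), 'tcp_pos': array([275.19, 560.33, 230.33]), 'ee_rot': array([-1.7987e+02, -2.0000e-02,  1.5383e+02]), 'force': array([0.19, 0.01, 0.11]), 'moment': array([ 0.03, -0.01,  0.02]), 'gripper_force': np.float64(0.0), 'grip_width': np.float64(85.13)}
scene [[355.8776139820687, 0.0, 258.4255687526808], [0.0, 355.8776139820687, 191.37437273569765], [0.0, 0.0, 1.0]] -0.06787851445100024 [848.89891682 441.79840692 560.01293603]
cab [(array([307., 318.]), 0.93, array([586., 251.,  22.])), (array([294., 377.]), 0.56, array([488., 295.,  22.])), (array([184., 251.]), 0.55, array([493., -74.,  22.]))]
engine [(array([213., 240.]), 0.69, array([566.,  -9.,  22.])), (array([117., 282.]), 0.64, array([ 242., -268.,   22.]))]
clamp [(array([184., 251.]), 0.87, array([494., -73.,  22.])), (array([216., 240.]), 0.28, array([571.,  -3.,  22.]))]
pe
[... 640 characters left out ...]
 [(array([172., 244.]), 0.63, array([574., -16.,  22.])), (array([308., 354.]), 0.62, array([ 243., -267.,   22.])), (array([197., 287.]), 0.51, array([ 510., -118.,   22.]))]
clamp [(array([194., 286.]), 0.69, array([ 516., -117.,   22.])), (array([171., 391.]), 0.62, array([ 567., -374.,   22.]))]
peg_base [(array([306., 354.]), 0.97, array([ 248., -268.,   22.])), (array([174., 246.]), 0.61, array([567., -21.,  22.]))]
squeeze_point [(array([199., 296.]), 0.9, array([ 503., -140.,   22.]))]
near_pad_face [(array([171., 285.]), 0.5, array([ 573., -115.,   22.]))]
far_pad_face [(array([197., 289.]), 0.77, array([ 509., -123.,   22.])), (array([174., 244.]), 0.18, array([567., -16.,  22.]))]
```

View pics/scene0.png

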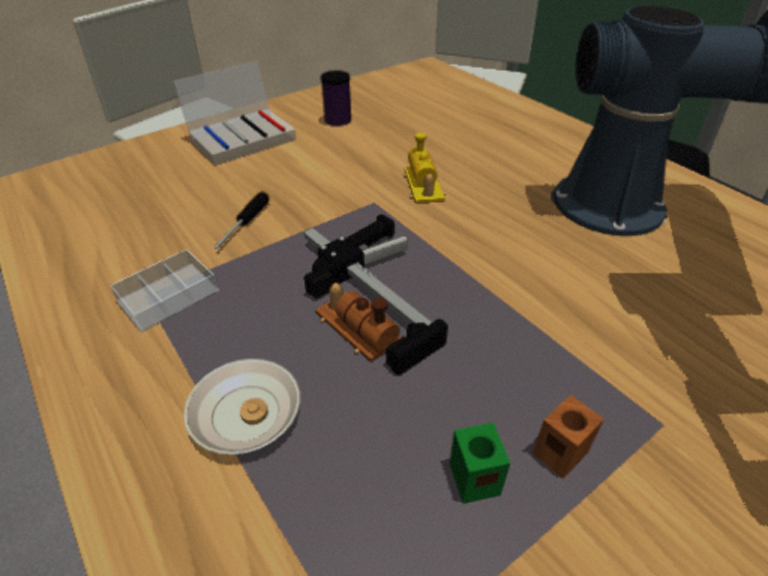

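View pics/top0.png

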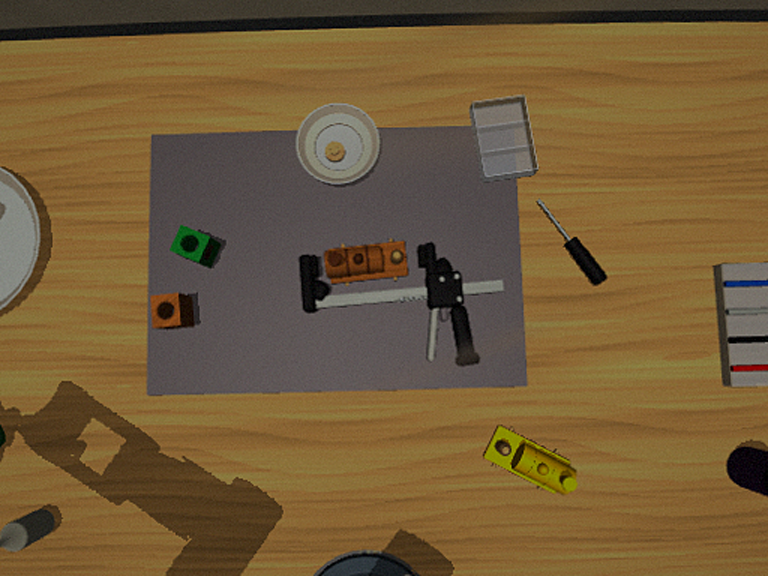

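The scene view shows the orange cab at about (568,437), the green decoy at (480,462), the orange engine with its peg at (337,300), and the clamp around the engine. In the top view the cab is at (172,310), the engine at (365,260), and the grip and trigger at (450,335). The far jaw points to +y. Next I'll move above the cab.

Emit:
carry_out:
  deltas:
    - [[0,0,0],[4,-5,0],100]
    - [[0,0,0],[8,-10,0],100]
    - [[0,0,0],[11,-14,0],100]
    - [[0,0,0],[13,-17,0],100]
    - [[0,0,0],[15,-20,0],100]

```text
t: 1.22
tcp_pos: [402.6, 393.8, 231.5]
ee_rot: [180.0, 0.0, 153.9]
force: [0.6, -0.1, 0.3]
grip_width: 85.1
gripper_force: 0.0
```

Emit:
carry_out:
  deltas:
    - [[0,0,0],[2,-3,0],100]
    - [[0,0,0],[4,-6,0],100]
    - [[0,0,0],[4,-6,0],100]
    - [[0,0,0],[4,-6,0],100]

```text
t: 1.55
tcp_pos: [443.0, 333.5, 231.4]
ee_rot: [180.0, 0.0, 153.6]
force: [-0.1, 1.0, -0.7]
grip_width: 85.4
gripper_force: 0.0
```

Run:
```python
from h import *
o=ctrl.get_obs();print(o['tcp_pos'],o['ee_rot'],o['t'])
c=cam('wrist');save(c,'w1.png',1.5);print(-np.array(c['R']).T@c['t'])
for d in ctrl.silhouettes('wrist','cab'):
    m=d['region'].astype(np.uint8);print(d['position'],d['p'],m.sum(),[np.round(onz(c,p[::-1],70)) for p in cv2.boxPoints(cv2.minAreaRect(cv2.findNonZero(m)))])
for n,px in [('top',(206.7,114.7)),('scene',(412/1.5,577/1.5))]:
    c=cam(n);print(n,onz(c,px,70))
```

```text
[442.99779838 333.54242129 231.44747608] [1.79979663e+02 2.00465476e-03 1.53581909e+02] 1.55
[378.31561763 364.98393192 373.25135519]
[303.8, 256.7] 0.85 2683 [array([528., 266.,  70.]), array([549., 308.,  70.]), array([627., 271.,  70.]), array([605., 226.,  70.])]
[223.8, 246.5] 0.58 2852 [array([455., 272.,  70.]), array([449., 325.,  70.]), array([514., 331.,  70.]), array([522., 275.,  70.])]
top [492.91733561 282.84204365  70.        ]
scene [481.16834944 290.9157469   70.        ]
```

View pics/w1.png

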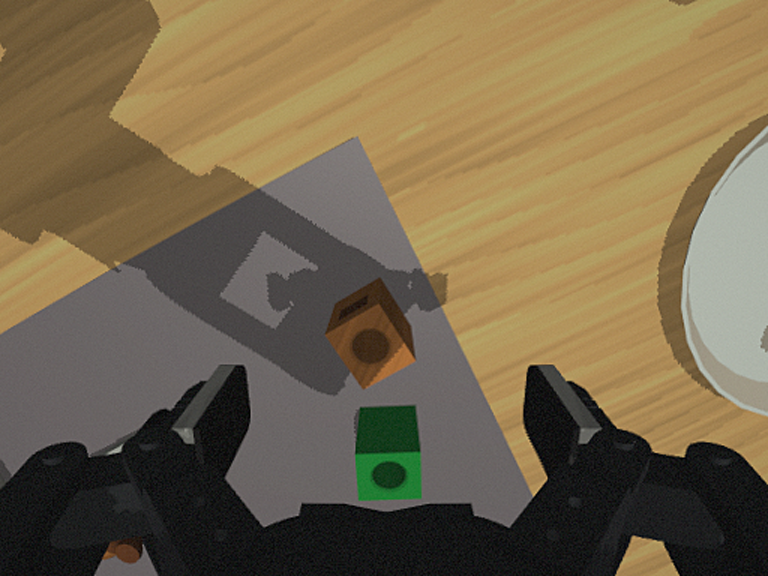

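The wrist view shows the orange cab with its bore at (371,346) and its window side facing up-left. The green cab is at (388,455). I'll fit the box model to the masks.

```bash
cat >> h.py <<'E'
from scipy.optimize import minimize
def hullmask(c,P):
    q=np.array([proj(c,p)[::-1] for p in P]);h=cv2.convexHull((q*16).astype(np.int32))
    m=np.zeros((384,512),np.uint8);cv2.fillConvexPoly(m,h,1,shift=4);return m
def box(x,y,a,z0=0,w=50,l=44,h=70):
    C,S=np.cos(a),np.sin(a)
    return [[x+C*i*w/2-S*j*l/2,y+S*i*w/2+C*j*l/2,z0+k*h] for i in(-1,1) for j in(-1,1) for k in(0,1)]
def fitbox(views,x,y,z0=0,angs=range(0,180,15)):
    def f(p): return sum(1-(m&hullmask(c,box(p[0],p[1],np.radians(p[2]),z0))).sum()/(m|hullmask(c,box(p[0],p[1],np.radians(p[2]),z0))).sum() for c,m in views)
    R=[minimize(f,[x,y,a],method='Nelder-Mead',options=dict(initial_simplex=[[x,y,a],[x+10,y,a],[x,y+10,a],[x,y,a+12]],xatol=.05,fatol=1e-5)) for a in angs]
    return sorted([(r.fun,np.round(r.x,1).tolist()) for r in R])[:4]
def orange(c):
    h=cv2.cvtColor(c['frame'],cv2.COLOR_RGB2HSV);return h
E
python3 - <<'E'
from h import *
o=ctrl.get_obs();print(o['tcp_pos'],o['ee_rot'],o['t'])
V=[]
for n in ['wrist','top','scene']:
    c=cam(n)
    ds=[d for d in ctrl.silhouettes(n,'cab') if d['region'].sum()>100]
    d=min(ds,key=lambda d:np.linalg.norm(np.array(d['position'])-proj(c,[490,290,35])))
    m=d['region'].astype(np.uint8);v=(c,m);V.append(v);print(n,d['position'],m.sum(),fitbox([v],490,290)[:2])
print(fitbox(V,490,290)); print(fitbox(V[:2],490,290)[:2])
print('bore',onz(V[0][0],(230.7,247.3),70))
E
```

```text
[440.81418473 336.11240358 231.30850784] [ 1.79993786e+02 -2.05408746e-02  1.53924559e+02] 1.75
wrist [227.4, 245.9] 2839 [(np.float64(0.03599320882852297), [493.2, 296.0, 5.3]), (np.float64(0.036974219810040676), [493.3, 295.9, 5.1])]
top [207.7, 116.4] 657 [(np.float64(0.0380673499267935), [493.9, 294.3, 5.3]), (np.float64(0.039531478770131745), [493.2, 294.1, 184.1])]
scene [292.3, 378.6] 1578 [(np.float64(0.021847690387016283), [491.2, 294.8, 185.0]), (np.float64(0.02238805970149249), [491.0, 294.6, 184.9])]
[(np.float64(0.14106831053885605), [492.9, 295.2, 185.0]), (np.float64(0.14197217501977433), [493.2, 295.1, 4.5]), (np.float64(0.1421452544723809), [493.1, 295.1, 184.5]), (np.float64(0.14310940961103524), [493.1, 295.0, 4.6])]
[(np.float64(0.09216637967667707), [493.7, 295.6, 4.0]), (np.float64(0.09413114940623868), [493.6, 295.6, 1.9])]
bore [489.56956432 300.30974743  70.        ]
```

Emit:
carry_out:
  deltas:
    - [[0,0,-7],[1,-4,0],82]
    - [[0,0,-14],[2,-8,0],82]
    - [[0,0,-21],[3,-12,0],82]
    - [[0,0,-28],[4,-16,0],82]
    - [[0,0,-35],[5,-20,0],82]

```text
t: 2.47
tcp_pos: [491.8, 133.8, 231.5]
ee_rot: [180.0, 0.0, 118.6]
force: [0.7, 0.4, 0.0]
grip_width: 70.3
gripper_force: 0.0
```

Emit:
carry_out:
  deltas:
    - [[0,0,-7],[1,-4,0],82]
    - [[0,0,-14],[3,-8,0],82]
    - [[0,0,-21],[5,-12,0],82]
    - [[0,0,-24],[6,-16,0],82]
    - [[0,0,-24],[8,-20,0],82]

```text
t: 2.88
tcp_pos: [567.6, -59.0, 231.3]
ee_rot: [-179.9, -0.0, 94.7]
force: [-0.5, 0.5, 0.1]
grip_width: 70.0
gripper_force: 0.0
```

Run:
```python
from h import *
c=cam('wrist');save(c,'w2.png',1.5)
o=ctrl.get_obs();print(o['tcp_pos'],o['ee_rot'],o['t'],o['joint_pos'])
for n in ['wrist','top','scene']:
    if n!='wrist': c=cam(n)
    for t in ['peg_base','near_pad_face','far_pad_face','squeeze_point','engine']:
        print(n,t,[(np.round(d['position']),round(d['p'],2),np.round(onz(c,d['position'],40 if t[0]=='p' else 22))) for d in ctrl.spot_in(n,t)[:2]])
```

```text
[573.34691679 -67.10621545 231.80562546] [179.62843132   0.4455867   94.56355249] 2.9333 [-17.61941793  26.31973447  89.39474647  -0.30355299  63.77352844
 -22.05148542]
wrist peg_base [(array([118., 259.]), 0.93, array([564.,  -6.,  40.])), (array([281.,  20.]), 0.86, array([ 273., -231.,   40.]))]
wrist near_pad_face [(array([201., 258.]), 0.89, array([ 571., -102.,   22.]))]
wrist far_pad_face [(array([204., 210.]), 0.76, array([ 516., -110.,   22.]))]
wrist squeeze_point [(array([224., 196.]), 0.58, array([ 499., -137.,   22.]))]
wrist engine [(array([116., 263.]), 0.9, array([569.,  -5.,  22.])), (array([222., 196.]), 0.64, array([ 499., -135.,   22.]))]
top peg_base [(array([169., 244.]), 0.84, array([578., -17.,  40.])), (array([305., 354.]), 0.78, array([ 253., -265.,   40.]))]
top near_pad_face [(array([ 90., 337.]), 0.54, array([ 775., -253.,   22.]))]
top far_pad_face [(array([203., 308.]), 0.98, array([ 493., -170.,   22.]))]
top squeeze_point [(array([213., 307.]), 0.69, array([ 469., -165.,   22.]))]
top engine [(array([167., 242.]), 0.71, array([585., -13.,  22.])), (array([309., 357.]), 0.56, array([ 239., -274.,   22.]))]
scene peg_base [(array([116., 285.]), 0.96, array([ 254., -239.,   40.])), (array([213., 242.]), 0.74, array([572.,   8.,  40.]))]
scene near_pad_face [(array([190., 212.]), 0.75, array([ 577., -108.,   22.])), (array([272., 170.]), 0.49, array([755.,  38.,  22.]))]
scene far_pad_face [(array([187., 252.]), 0.85, array([497., -63.,  22.])), (array([169., 233.]), 0.68, array([ 495., -146.,   22.]))]
scene squeeze_point [(array([171., 234.]), 0.6, array([ 498., -137.,   22.])), (array([184., 250.]), 0.36, array([495., -74.,  22.]))]
scene engine [(array([115., 279.]), 0.97, array([ 243., -280.,   22.])), (array([215., 239.]), 0.76, array([571.,  -7.,  22.]))]
```

View pics/w2.png

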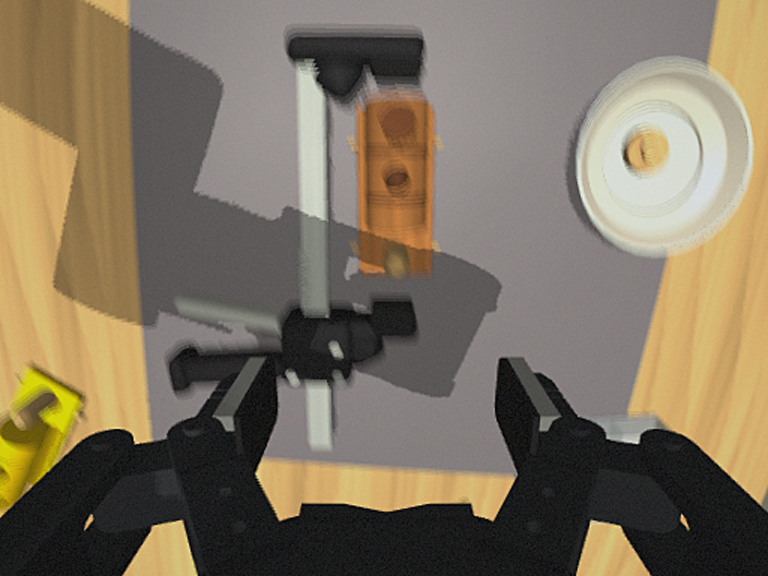

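The wrist picture is blurred by motion. It shows the engine at (395,190), the peg at (397,262) and the near pad at (395,315). I'll retake it at rest and fit an engine model.

```bash
cat >> h.py <<'E'
def engparts(x,y,a):
    C,S=np.cos(a),np.sin(a);T=lambda L:[[x+C*p[0]-S*p[1],y+S*p[0]+C*p[1],p[2]] for p in L]
    th=np.linspace(0,2*np.pi,16,endpoint=False)
    base=[[i*29,j,k] for i in(-1,1) for j in(-62,66) for k in(0,10)]
    boil=[[22*np.cos(t),j,32+22*np.sin(t)] for t in th for j in(-20.5,69.5)]
    chim=[[9*np.cos(t),52+9*np.sin(t),k] for t in th for k in(40,85)]
    peg=[[r*np.cos(t),-45+r*np.sin(t),k] for t in th for r,k in((10,10),(10,44),(7,50))]
    return [T(q) for q in (base,boil,chim,peg)]
def engmask(c,p):
    m=np.zeros((384,512),np.uint8)
    for P in engparts(p[0],p[1],np.radians(p[2])): m|=hullmask(c,P)
    return m
def fiteng(views,x,y,a=0):
    f=lambda p:sum(1-(m&engmask(c,p)).sum()/(m|engmask(c,p)).sum() for c,m in views)
    r=minimize(f,[x,y,a],method='Nelder-Mead',options=dict(initial_simplex=[[x,y,a],[x+10,y,a],[x,y+10,a],[x,y,a+8]],xatol=.05,fatol=1e-5));return round(r.fun,3),np.round(r.x,1)
E
python3 - <<'E'
from h import *
V=[]
for n in ['wrist','top','scene']:
    c=cam(n)
    ds=[d for d in ctrl.silhouettes(n,'engine') if d['region'].sum()>50]
    d=min(ds,key=lambda d:np.linalg.norm(np.array(d['position'])-proj(c,[570,-5,30])))
    v=(c,d['region'].astype(np.uint8));V.append(v);print(n,d['position'],v[1].sum(),fiteng([v],570,-5))
    f=c['frame'].copy();cs,_=cv2.findContours(engmask(c,fiteng([v],570,-5)[1]),0,1);cv2.drawContours(f,cs,-1,(0,255,255),1)
    cs,_=cv2.findContours(v[1],0,1);cv2.drawContours(f,cs,-1,(255,0,255),1);
    r,k=map(int,d['position']);f=f[max(r-75,0):r+75,k-75:k+75]; cv2.imwrite(f'pics/{n}_e.png',cv2.resize(f[:,:,::-1],(400,400)))
print('all',fiteng(V,570,-5))
o=ctrl.get_obs();print(o['tcp_pos'],o['ee_rot'],o['t'])
I=[cv2.imread(f'pics/{n}_e.png') for n in ['wrist','scene']];cv2.imwrite('pics/e.png',np.hstack(I))
E
```

```text
wrist [118.5, 263.2] 6090 (np.float64(0.046), array([568.7, -18.6,   4.4]))
top [167.9, 247.9] 416 (np.float64(0.692), array([575.2, -14.8,  12.8]))
scene [213.4, 237.0] 1680 (np.float64(0.056), array([567.3, -21.5,   4. ]))
all (np.float64(0.821), array([568.6, -19.6,   4.9]))
[567.98732939 -57.28525176 231.25865743] [-1.79994682e+02 -2.23778490e-03  9.48196265e+01] 4.0833
```

View pics/e.png

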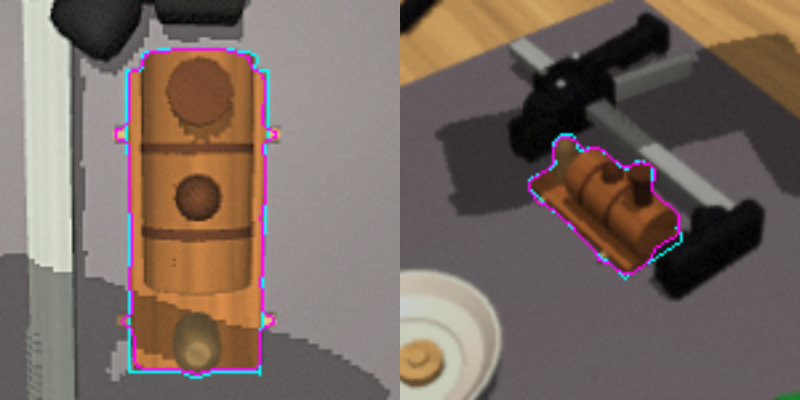

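The contours fit closely. The engine is at about (568,-20), yaw 4.2°, which puts the peg at about (571.5,-64.5). Next I'll go to the cab.

Emit:
carry_out:
  deltas:
    - [[0,0,0],[-0.9,4,0],82]
    - [[0,0,0],[-1.8,8,0],82]
    - [[0,0,0],[-2.7,12,0],82]
    - [[0,0,0],[-3.6,16,0],82]
    - [[0,0,0],[-4.5,20,0],82]

```text
t: 4.5
tcp_pos: [522.4, 144.3, 231.4]
ee_rot: [180.0, -0.0, 94.8]
force: [0.8, 0.1, -0.2]
grip_width: 70.2
gripper_force: 0.0
```

Emit:
carry_out:
  deltas:
    - [[0,0,0],[-0.9,4,0],82]
    - [[0,0,0],[-1.8,8,0],82]
    - [[0,0,0],[-2.7,12,-2],82]
    - [[0,0,0],[-3,15,-5],82]
    - [[0,0,0],[-3,15,-8],82]

```text
t: 4.92
tcp_pos: [493.7, 298.5, 152.5]
ee_rot: [179.6, -0.2, 95.1]
force: [0.9, 0.0, -1.6]
grip_width: 70.2
gripper_force: 0.0
```

Run:
```python
from h import *
c=cam('wrist');c=cam('wrist')
o=ctrl.get_obs();print(o['tcp_pos'],o['ee_rot'],o['t'])
for d in ctrl.silhouettes('wrist','cab'):
    m=d['region'].astype(np.uint8)
    if m.sum()>200: print(d['position'],m.sum(),onz(c,d['position'],50),fitbox([(c,m)],492,295,angs=(5,))[:1])
```

```text
[488.68445973 293.02273619 146.67672084] [-1.79377529e+02  1.70023229e-01  9.50144828e+01] 5.0167
[238.0, 383.4] 4590 [594.89725727 265.92316094  50.        ] [(np.float64(1.0), [492.0, 295.0, 5.0])]
[192.7, 262.3] 4929 [491.26779499 295.96208692  50.        ] [(np.float64(0.04313192150767442), [492.9, 296.4, 5.0])]
```

Emit:
carry_out:
  deltas:
    - [[0,0,0],[0,0.3,-3],82]
    - [[0,0,0],[0,0.3,-6],82]
    - [[0,0,0],[0,0.3,-9],82]
    - [[0,0,0],[0,0.3,-11],82]
    - [[0,0,0],[0,0.3,-11.9],82]

```text
t: 5.48
tcp_pos: [493.6, 294.4, 31.7]
ee_rot: [-179.9, 0.0, 94.7]
force: [-0.5, 0.2, -0.6]
grip_width: 70.1
gripper_force: 0.0
```

Emit:
carry_out:
  deltas:
    - [[0,0,0],[0,0,0],82]
    - [[0,0,0],[0,0,0],40]
    - [[0,0,0],[0,0,0],40]
    - [[0,0,0],[0,0,0],40]
    - [[0,0,0],[0,0,0],40]
  newtons: 30

```text
t: 5.9
tcp_pos: [494.7, 296.1, 34.5]
ee_rot: [179.8, -0.0, 94.8]
force: [0.8, -1.7, 7.0]
grip_width: 49.6
gripper_force: 32.8
```

Emit:
carry_out:
  deltas:
    - [[0,0,0],[0,0,0],40]
    - [[0,0,0],[0,0,2],40]
    - [[0,0,0],[0,0,5],40]
    - [[0,0,0],[0,0,9],40]
    - [[0,0,0],[0,0,11],40]

```text
t: 6.32
tcp_pos: [494.5, 296.6, 146.5]
ee_rot: [179.7, -0.1, 94.8]
force: [0.3, 0.3, -0.7]
grip_width: 49.2
gripper_force: 32.1
```

Emit:
carry_out:
  deltas:
    - [[0,0,0],[0.8,-4,0],40]
    - [[0,0,0],[1.6,-8,0],40]
    - [[0,0,0],[2.5,-12,0],40]
    - [[0,0,0],[3.4,-16,0],40]
    - [[0,0,0],[4.3,-20,0],40]

```text
t: 6.73
tcp_pos: [536.0, 94.3, 143.2]
ee_rot: [179.9, 0.0, 94.9]
force: [1.2, 0.4, -1.0]
grip_width: 49.6
gripper_force: 32.1
```

Emit:
carry_out:
  deltas:
    - [[0,0,0],[0.8,-4,0],40]
    - [[0,0,-0.5],[1.6,-8,0],40]
    - [[0,0,-0.5],[2.5,-12,0],40]
    - [[0,0,-0.5],[3.2,-15,0],40]
    - [[0,0,-0.5],[3.4,-16.1,0],40]

```text
t: 7.15
tcp_pos: [572.0, -70.1, 143.2]
ee_rot: [179.8, 0.2, 94.1]
force: [0.8, 0.1, -1.2]
grip_width: 49.5
gripper_force: 32.1
```

Run:
```python
from h import *
cam('wrist');c=cam('wrist');save(c,'w3.png',1.5)
o=ctrl.get_obs();print(o['tcp_pos'],o['ee_rot'],o['t'],o['force'])
z0=o['tcp_pos'][2]-33
V=[]
for n in ['wrist','scene']:
    if n=='scene':c=cam(n)
    for d in ctrl.silhouettes(n,'cab'):
        m=d['region'].astype(np.uint8)
        if m.sum()>200 and np.linalg.norm(np.array(d['position'])-proj(c,[571,-65,z0+30]))<60:
            print(n,d['position'],m.sum(),fitbox([(c,m)],571,-64,z0=z0,angs=(4,))[:1])
    for d in ctrl.silhouettes(n,'engine'):
        m=d['region'].astype(np.uint8)
        if m.sum()>200: print(n,'eng',d['position'],m.sum(),fiteng([(c,m)],568,-20,4))
    if n=='scene':save(c,'s3.png',1.5)
```

```text
[570.60332624 -67.34181959 142.76135423] [1.79921908e+02 2.64722141e-02 9.41139005e+01] 7.25 [ 0.53047607  0.13080205 -0.91840457]
wrist [263.0, 255.9] 17692 [(np.float64(0.04656175899978443), [571.0, -68.4, 4.8])]
wrist eng [104.9, 256.2] 10999 (np.float64(0.063), array([568.6, -18.3,   4.8]))
scene [155.3, 224.0] 1055 [(np.float64(0.21502976190476186), [568.3, -63.8, 3.4])]
scene eng [215.5, 239.1] 1634 (np.float64(0.057), array([567.3, -21.5,   4. ]))
scene eng [115.6, 280.6] 782 (np.float64(1.0), array([568., -20.,   4.]))
scene eng [190.7, 259.4] 2713 (np.float64(0.713), array([522.9,  38.3,  -4.3]))
```

View pics/w3.png

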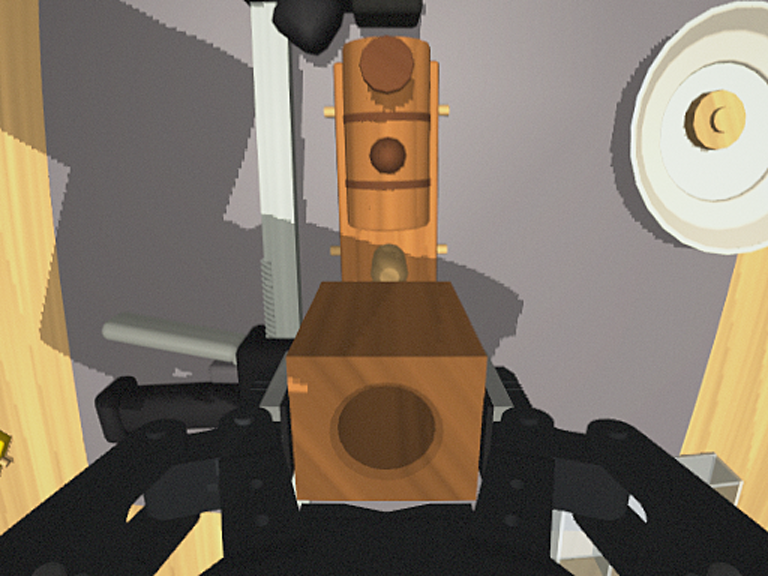

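The wrist view shows the held cab with its bore at (386,427) and the peg tip at (388,272). The engine's front is at the top of the picture. I'll compute the offset between them.

Run:
```python
from h import *
c=cam('wrist')
o=ctrl.get_obs();print(o['tcp_pos'],o['ee_rot'],o['t'])
print('peg',onz(c,(272/1.5,388/1.5),50),'bore',onz(c,(284.7,257.5),o['tcp_pos'][2]+37))
for q in [(356/1.5,286/1.5),(356/1.5,487/1.5),(500/1.5,298/1.5),(500/1.5,478/1.5)]: print(onz(c,q,o['tcp_pos'][2]+37))
```

```text
[569.43157735 -63.20485448 142.33463625] [-1.79958004e+02 -3.26483850e-02  9.44691690e+01] 7.55
peg [568.70318475 -52.14472356  50.        ] bore [568.40056532 -59.73417941 179.33463625]
[542.61402572 -41.91467626 179.33463625]
[591.26906582 -38.16297652 179.33463625]
[546.19441231 -84.81615399 179.33463625]
[595.13832467 -81.0466076  179.33463625]
```

Run:
```python
from h import *
for i in range(3):
    c=cam('wrist');o=ctrl.get_obs();print(o['tcp_pos'],o['t'])
    for d in ctrl.silhouettes('wrist','cab'):
        m=d['region'].astype(np.uint8)
        if m.sum()>8000: print(fitbox([(c,m)],571,-64,z0=o['tcp_pos'][2]-33,angs=(4,))[:1])
    for d in ctrl.silhouettes('wrist','engine'):
        m=d['region'].astype(np.uint8)
        if m.sum()>2000: e=fiteng([(c,m)],568,-20,4)[1];a=np.radians(e[2]);print('eng',e,'peg',e[0]+45*np.sin(a),e[1]-45*np.cos(a))
```

```text
[569.56669744 -63.45793177 142.33826013] 7.6
[(np.float64(0.04130223517978615), [568.7, -62.3, 4.4])]
[(np.float64(1.0), [571.0, -64.0, 4.0])]
eng [568.7 -18.3   4.8] peg 572.4655029499543 -63.14217866622769
eng [568. -20.   4.] peg 571.1390413184856 -64.89038226169208
[569.91759969 -64.25290042 142.34771128] 7.75
[(np.float64(0.0482161114997578), [569.0, -62.7, 5.2])]
[570.02403786 -64.90476477 142.32602815] 7.9
[(np.float64(0.05326145552560646), [568.9, -63.3, 4.3])]
eng [568.9 -18.4   5.5] peg 573.2130588634101 -63.19282892652305
```

Emit:
carry_out:
  deltas:
    - [[0,0,0],[0.33,0,-2],40]
    - [[0,0,0],[0.33,0,-4],40]
    - [[0,0,0],[0.33,0,-5],40]
    - [[0,0,0],[0.33,0,-5],40]

```text
t: 8.33
tcp_pos: [571.4, -64.8, 90.0]
ee_rot: [-179.7, -0.1, 94.3]
force: [0.2, 0.1, -1.0]
grip_width: 49.7
gripper_force: 32.0
```

Emit:
carry_out:
  deltas:
    - [[0,0,0],[0,0,-0.5],40]
    - [[0,0,0],[0,0,-1],40]
    - [[0,0,0],[0,0,-1.4],40]
    - [[0,0,0],[0,0,-1.8],40]

```text
t: 8.67
tcp_pos: [573.7, -65.3, 74.5]
ee_rot: [179.9, 0.0, 94.3]
force: [-0.1, 0.9, -0.6]
grip_width: 49.7
gripper_force: 32.0
```

Emit:
carry_out:
  deltas:
    - [[0,0,0],[0,0,-0.5],40]
    - [[0,0,0],[0,0,-1],40]
    - [[0,0,0],[0,0,-1.5],40]
    - [[0,0,0],[0,0,-2],40]
    - [[0,0,0],[0,0,-2.2],40]

```text
t: 9.08
tcp_pos: [572.8, -65.1, 51.4]
ee_rot: [-179.9, -0.0, 94.3]
force: [0.9, 1.1, -1.4]
grip_width: 49.4
gripper_force: 32.0
```

Emit:
carry_out:
  deltas:
    - [[0,0,0],[0,0,-0.3],40]
    - [[0,0,0],[0,0,-0.6],40]
    - [[0,0,0],[0,0,-0.9],40]
    - [[0,0,0],[0,0,-1.0],40]

```text
t: 9.42
tcp_pos: [573.4, -65.3, 44.3]
ee_rot: [180.0, 0.0, 94.3]
force: [-5.1, 0.6, 20.9]
grip_width: 49.9
gripper_force: 34.5
```

Emit:
carry_out:
  deltas:
    - [[0,0,0],[0,0,0],74]
    - [[0,0,0],[0,0,0.1],74]
    - [[0,0,0],[0,0,0.2],74]
    - [[0,0,0],[0,0,0.2],74]

```text
t: 9.75
tcp_pos: [573.4, -65.2, 44.4]
ee_rot: [180.0, 0.0, 94.3]
force: [-0.3, -0.1, -0.3]
grip_width: 63.5
gripper_force: 0.0
```

Emit:
carry_out:
  deltas:
    - [[0,0,0],[0,0,2],74]
    - [[0,0,0],[0,0,5],74]
    - [[0,0,0],[0,0,9],74]
    - [[0,0,0],[0,-1,12],82]
    - [[0,0,0],[0,-3,14],82]

```text
t: 10.17
tcp_pos: [574.2, -94.0, 187.4]
ee_rot: [179.8, 0.0, 94.5]
force: [1.0, -1.2, -0.2]
grip_width: 70.1
gripper_force: 0.0
```

Run:
```python
from h import *
for i in range(4): c=cam('wrist')
save(c,'w4.png',1.5);o=ctrl.get_obs();print(o['tcp_pos'],o['ee_rot'],o['t'],o['joint_pos'])
for n in ['wrist','scene']:
    if n=='scene':c=cam(n);save(c,'s4.png',1.5)
    for d in ctrl.silhouettes(n,'cab'):
        m=d['region'].astype(np.uint8)
        if m.sum()>200 and np.linalg.norm(np.array(d['position'])-proj(c,[571,-65,40]))<60:print(n,fitbox([(c,m)],571,-64,z0=10,angs=(4,))[:1])
    for t in ['squeeze_point','near_pad_face','far_pad_face','clamp','clamp_trigger']:
        print(n,t,[(np.round(d['position']),round(d['p'],2),np.round(onz(c,d['position'],30))) for d in ctrl.spot_in(n,t)[:2]])
```

```text
[573.09771176 -95.36188307 184.38318321] [ 1.79980410e+02 -1.43313406e-02  9.42615361e+01] 10.3667 [-2.04728331e+01  3.01555273e+01  9.12591141e+01  2.48599961e-02
  5.85735646e+01 -2.47473266e+01]
wrist [(np.float64(0.09556929417825866), [572.5, -64.7, 4.1])]
wrist squeeze_point [(array([211., 177.]), 0.87, array([ 497., -139.,   30.]))]
wrist near_pad_face [(array([180., 251.]), 0.6, array([ 569., -102.,   30.]))]
wrist far_pad_face [(array([196., 193.]), 0.85, array([ 512., -122.,   30.])), (array([ 56., 449.]), 0.44, array([743.,  29.,  30.]))]
wrist clamp [(array([193., 192.]), 0.78, array([ 511., -119.,   30.])), (array([184., 131.]), 0.32, array([ 450., -114.,   30.]))]
wrist clamp_trigger [(array([184., 130.]), 0.94, array([ 449., -114.,   30.])), (array([198., 189.]), 0.52, array([ 509., -124.,   30.]))]
scene [(np.float64(0.16285452881976215), [571.7, -68.6, 2.6])]
scene [(np.float64(0.23150684931506849), [579.2, 18.8, -78.0])]
scene squeeze_point [(array([168., 248.]), 0.88, array([ 468., -118.,   30.]))]
scene near_pad_face []
scene far_pad_face [(array([190., 257.]), 0.66, array([499., -40.,  30.]))]
scene clamp [(array([188., 255.]), 0.77, array([501., -48.,  30.]))]
scene clamp_trigger [(array([169., 254.]), 0.72, array([ 459., -107.,   30.]))]
```

View pics/w4.png

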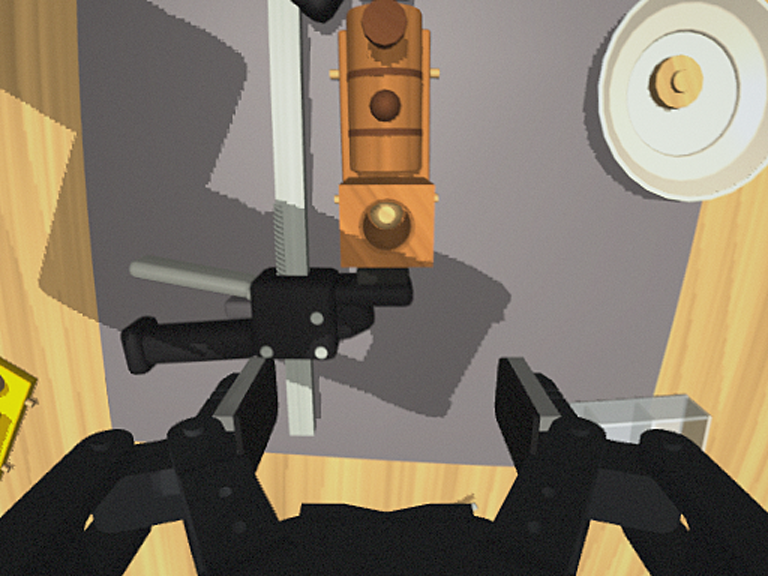

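The wrist view shows the cab seated over the peg (tip at (387,214)) and square to the engine. The grip runs from (250,340) to (125,345), the trigger from (250,288) to (135,268), and the housing is at (293,313). I'll turn these into positions.

Run:
```python
from h import *
c=cam('wrist');o=ctrl.get_obs();print(o['tcp_pos'],o['ee_rot'],o['t'])
f=lambda u,v,z:np.round(onz(c,(v/1.5,u/1.5),z),1)
for n,u,v,z in [('hFL',250,277,44),('hFR',338,270,44),('hBL',252,357,44),('hBR',338,358,44),('bar far',286,5,28),('bar end',301,433,28),('grip back@200',200,362,30),('grip front@200',200,322,35),('trig front@200',200,276,35),('trig back@200',200,292,35),('trig tip',133,268,30),('grip tip',122,350,30),('pad front',385,268,39)]: print(n,f(u,v,z))
S=[d for d in ctrl.silhouettes('wrist','clamp')]
print([(d['p'],d['region'].sum()) for d in S])
f=c['frame'][150:270,60:260];cv2.imwrite('pics/g.png',cv2.resize(f[:,:,::-1],(800,480),interpolation=2))
```

```text
[573.30971566 -95.16545233 184.288837  ] [-1.79998257e+02 -1.11093084e-03  9.43315653e+01] 11.0667
hFL [ 488.6 -106.1   44. ]
hFR [543.3 -97.6  44. ]
hBL [ 489.4 -160.5   44. ]
hBR [ 545.9 -156.7   44. ]
bar far [503.6  54.1  28. ]
bar end [ 520.2 -226.4   28. ]
grip back@200 [ 448.8 -174.2   30. ]
grip front@200 [ 452.1 -142.2   35. ]
trig front@200 [ 453.4 -110.4   35. ]
trig back@200 [ 453.  -121.3   35. ]
trig tip [ 405.8 -109.7   30. ]
grip tip [ 392.7 -169.9   30. ]
pad front [572.1 -95.4  39. ]
[(0.88, np.int64(14632))]
```

View pics/g.png

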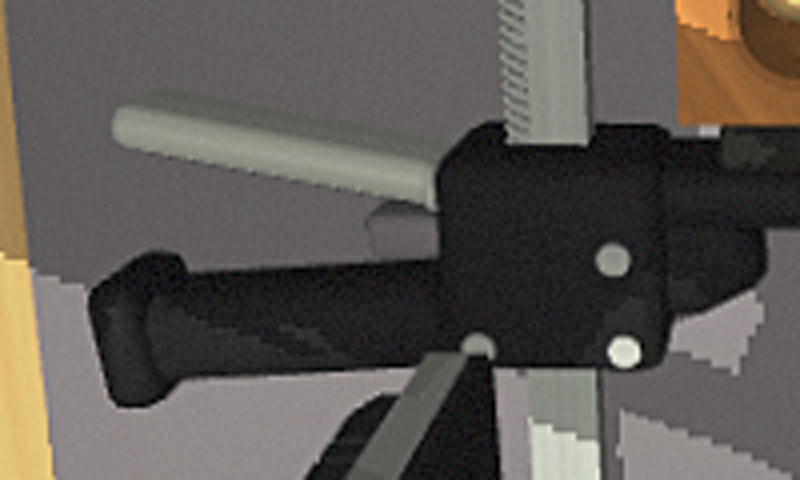

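Emit:
carry_out:
  deltas:
    - [[0,0,-7],[-2,-1,0],100]
    - [[0,0,-14],[-4,-2,0],100]
    - [[0,0,-21],[-6,-3,0],100]
    - [[0,0,-28],[-8,-4,0],100]
    - [[0,0,-35],[-10,-4.7,0],100]

```text
t: 11.53
tcp_pos: [472.6, -143.0, 184.5]
ee_rot: [179.9, 0.0, 59.0]
force: [0.7, -0.5, -0.6]
grip_width: 85.5
gripper_force: 0.0
```

Emit:
carry_out:
  deltas:
    - [[0,0,-7],[-1,0,0],100]
    - [[0,0,-14],[-2,0,0],100]
    - [[0,0,-21],[-2.1,0,0],100]
    - [[0,0,-28],[-2.1,0,0],100]
    - [[0,0,-35],[-2.1,0,0],100]

```text
t: 11.95
tcp_pos: [452.2, -142.4, 184.6]
ee_rot: [180.0, -0.0, 23.9]
force: [-0.8, 0.0, 0.1]
grip_width: 85.7
gripper_force: 0.0
```

Emit:
carry_out:
  deltas:
    - [[0,0,-7],[0,0,-2],100]
    - [[0,0,-14],[0,0,-4],100]
    - [[0,0,-21],[0,0,-6],100]
    - [[0,0,-21],[0,0,-8],100]
    - [[0,0,-21],[0,0,-8],100]

```text
t: 12.37
tcp_pos: [450.5, -141.3, 101.8]
ee_rot: [-179.8, 0.3, 3.3]
force: [-1.0, -0.3, -0.4]
grip_width: 85.5
gripper_force: 0.0
```

Run:
```python
from h import *
for i in range(3): c=cam('wrist')
save(c,'w5.png',1.5);o=ctrl.get_obs();print(o['tcp_pos'],o['ee_rot'],o['t'],o['joint_pos'])
s=cam('scene')
for n,cc in (('wrist',c),('scene',s)):
  print([(np.round(d['position']),round(d['p'],2),np.round(onz(cc,d['position'],30))) for d in ctrl.spot_in(n,'clamp_trigger')[:2]])
```

```text
[ 452.73726223 -142.47039818  104.84760478] [ 1.79976760e+02 -3.44352583e-02  3.34786416e+00] 12.5167 [-3.09932035e+01  3.10772230e+01  1.09939005e+02  3.75725736e-04
  3.89422284e+01  5.56586472e+01]
[(array([202., 223.]), 0.84, array([ 450., -117.,   30.]))]
[(array([166., 256.]), 0.67, array([ 450., -113.,   30.]))]
```

View pics/w5.png

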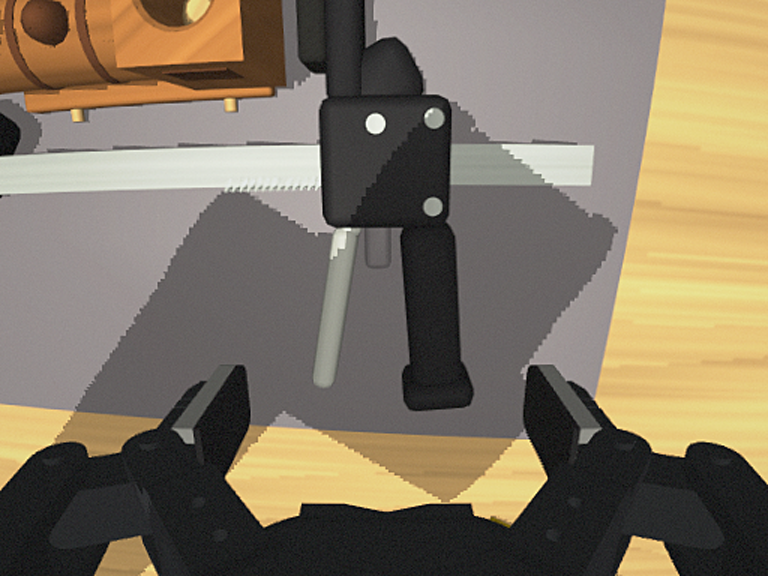

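The wrist view shows the trigger (330,310) and grip (432,310) centred between the fingers, and square to them. I'll descend.

Emit:
carry_out:
  deltas:
    - [[0,0,0],[0,0,-3],100]
    - [[0,0,0],[0,0,-6],100]
    - [[0,0,0],[0,0,-8],100]
    - [[0,0,0],[0,0,-9.3],100]
    - [[0,0,0],[0,0,-10],100]

```text
t: 13.08
tcp_pos: [452.3, -142.2, 3.5]
ee_rot: [-180.0, 0.0, 3.3]
force: [0.8, -0.2, -0.4]
grip_width: 85.5
gripper_force: 0.0
```

Emit:
carry_out:
  deltas:
    - [[0,0,0],[0,0,0],100]
    - [[0,0,0],[0,0,0],80]
    - [[0,0,0],[0,0,0],74]
    - [[0,0,0],[0,0,0],70]
  newtons: 20

```text
t: 13.42
tcp_pos: [453.0, -143.4, 5.9]
ee_rot: [179.9, -0.1, 3.4]
force: [-3.8, -5.1, 6.5]
grip_width: 59.9
gripper_force: 9.6
```

Emit:
carry_out:
  deltas:
    - [[0,0,0],[0,0,0],44]
    - [[0,0,0],[0,0,0],44]
    - [[0,0,0],[0,0,0],44]
    - [[0,0,0],[0,0,0],44]
    - [[0,0,0],[0,0,0],44]

```text
t: 13.83
tcp_pos: [453.1, -143.8, 6.6]
ee_rot: [179.8, -0.2, 3.3]
force: [-4.5, -6.0, 9.1]
grip_width: 38.4
gripper_force: 20.3
```

Emit:
carry_out:
  deltas:
    - [[0,0,0],[0,0,0],82]
    - [[0,0,0],[0,0,0],82]
    - [[0,0,0],[0,0,0],82]
    - [[0,0,0],[0,0,0],82]

```text
t: 14.17
tcp_pos: [452.4, -142.3, 4.7]
ee_rot: [180.0, -0.0, 3.4]
force: [-0.9, 0.8, -0.2]
grip_width: 69.8
gripper_force: 0.0
```

Emit:
carry_out:
  deltas:
    - [[0,0,0],[0,0,0],44]
    - [[0,0,0],[0,0,0],44]
    - [[0,0,0],[0,0,0],44]
    - [[0,0,0],[0,0,0],44]
    - [[0,0,0],[0,0,0],44]

```text
t: 14.58
tcp_pos: [452.1, -143.5, 5.3]
ee_rot: [179.9, -0.0, 3.4]
force: [-4.3, -5.2, 11.0]
grip_width: 38.5
gripper_force: 20.0
```

Emit:
carry_out:
  deltas:
    - [[0,0,0],[0,0,0],82]
    - [[0,0,0],[0,0,0],82]
    - [[0,0,0],[0,0,0],82]
    - [[0,0,0],[0,0,0],82]

```text
t: 14.92
tcp_pos: [452.0, -142.1, 4.0]
ee_rot: [-180.0, 0.1, 3.4]
force: [0.3, -0.5, 0.5]
grip_width: 70.1
gripper_force: 0.0
```

```bash
cat > chk.py <<'E'
from h import *
for n in ['wrist','scene']:
    c=cam(n)
    for d in ctrl.silhouettes(n,'engine'):
        m=d['region'].astype(np.uint8)
        if m.sum()>200 and np.linalg.norm(np.array(d['position'])-proj(c,[570,-30,30]))<120: print(n,'eng',m.sum(),fiteng([(c,m)],568,-25,4) if n=='scene' else d['position'])
    for d in ctrl.silhouettes(n,'cab'):
        m=d['region'].astype(np.uint8)
        if m.sum()>200 and np.linalg.norm(np.array(d['position'])-proj(c,[571,-65,40]))<60:print(n,'cab',m.sum(),fitbox([(c,m)],571,-66,z0=10,angs=(4,))[:1])
    for t in ['clamp_trigger','squeeze_point','near_pad_face','far_pad_face']:
        print(n,t,[(np.round(d['position']),round(d['p'],2),np.round(onz(c,d['position'],30))) for d in ctrl.spot_in(n,t)[:2]])
o=ctrl.get_obs();print(o['tcp_pos'],o['t'])
E
python3 chk.py
```

```text
wrist eng 2246 [39.1, 63.0]
wrist clamp_trigger [(array([  3., 165.]), 0.7, array([ 553., -105.,   30.])), (array([263., 196.]), 0.59, array([ 456., -116.,   30.]))]
wrist squeeze_point [(array([142., 252.]), 0.72, array([ 508., -137.,   30.]))]
wrist near_pad_face [(array([  1., 160.]), 0.63, array([ 554., -103.,   30.]))]
wrist far_pad_face [(array([127., 254.]), 0.75, array([ 513., -138.,   30.]))]
scene eng 1212 (np.float64(0.262), array([567.5, -21.4,  -2.7]))
scene eng 762 (np.float64(1.0), array([568., -25.,   4.]))
scene cab 858 [(np.float64(0.20702402957486132), [569.5, -71.8, 2.2])]
scene cab 201 [(np.float64(1.0), [571.0, -66.0, 4.0])]
scene clamp_trigger [(array([170., 249.]), 0.5, array([ 473., -109.,   30.]))]
scene squeeze_point [(array([169., 240.]), 0.87, array([ 488., -126.,   30.]))]
scene near_pad_face []
scene far_pad_face [(array([194., 256.]), 0.75, array([510., -30.,  30.]))]
[ 452.31540157 -142.24191004    4.32963585] 15.6167
```

Emit:
carry_out:
  deltas:
    - [[0,0,0],[0,0,0],44]
    - [[0,0,0],[0,0,0],44]
    - [[0,0,0],[0,0,0],44]
    - [[0,0,0],[0,0,0],44]
    - [[0,0,0],[0,0,0],44]

```text
t: 16.03
tcp_pos: [452.0, -143.2, 5.2]
ee_rot: [179.9, -0.0, 3.3]
force: [-4.5, -4.7, 9.0]
grip_width: 38.4
gripper_force: 20.3
```

Emit:
carry_out:
  deltas:
    - [[0,0,0],[0,0,0],82]
    - [[0,0,0],[0,0,0],82]
    - [[0,0,0],[0,0,0],82]
    - [[0,0,0],[0,0,0],82]

```text
t: 16.37
tcp_pos: [452.2, -142.1, 4.1]
ee_rot: [-180.0, 0.0, 3.4]
force: [-0.0, 0.2, -0.5]
grip_width: 69.5
gripper_force: 0.0
```

Emit:
carry_out:
  deltas:
    - [[0,0,0],[0,0,0],44]
    - [[0,0,0],[0,0,0],44]
    - [[0,0,0],[0,0,0],44]
    - [[0,0,0],[0,0,0],44]
    - [[0,0,0],[0,0,0],44]

```text
t: 16.78
tcp_pos: [451.9, -143.2, 5.2]
ee_rot: [179.9, 0.0, 3.4]
force: [-4.5, -5.2, 10.7]
grip_width: 38.6
gripper_force: 19.6
```

Emit:
carry_out:
  deltas:
    - [[0,0,0],[0,0,0],82]
    - [[0,0,0],[0,0,0],82]
    - [[0,0,0],[0,0,0],82]
    - [[0,0,0],[0,0,0],82]

```text
t: 17.12
tcp_pos: [452.1, -142.1, 4.0]
ee_rot: [-180.0, 0.0, 3.4]
force: [-0.2, -0.2, 0.3]
grip_width: 69.9
gripper_force: 0.0
```

Emit:
carry_out:
  deltas:
    - [[0,0,0],[0,0,0],44]
    - [[0,0,0],[0,0,0],44]
    - [[0,0,0],[0,0,0],44]
    - [[0,0,0],[0,0,0],44]
    - [[0,0,0],[0,0,0],44]

```text
t: 17.53
tcp_pos: [452.1, -144.1, 5.4]
ee_rot: [179.8, -0.0, 3.5]
force: [-5.6, -8.2, 12.1]
grip_width: 52.3
gripper_force: 18.4
```

Emit:
carry_out:
  deltas:
    - [[0,0,0],[0,0,0],44]
    - [[0,0,0],[0,0,0],44]
    - [[0,0,0],[0,0,0],44]
    - [[0,0,0],[0,0,0],44]
  newtons: 23

```text
t: 17.87
tcp_pos: [452.0, -144.4, 5.7]
ee_rot: [179.8, -0.0, 3.5]
force: [-7.1, -9.1, 15.3]
grip_width: 50.0
gripper_force: 21.1
```

```bash
python3 chk.py
python3 - <<'E'
from h import *
c=cam('scene');d=cam('wrist')
a=cv2.resize(c['frame'][120:260,160:320],None,fx=2.5,fy=2.5,interpolation=2);b=cv2.resize(d['frame'][0:200,0:270],(400,350))
b=cv2.resize(b,(400,350));cv2.imwrite('pics/f.png',np.hstack([a,b])[:,:,::-1])
E
```

```text
wrist clamp_trigger [(array([265., 216.]), 0.62, array([ 455., -127.,   30.]))]
wrist squeeze_point [(array([137., 244.]), 0.65, array([ 509., -136.,   30.]))]
wrist near_pad_face []
wrist far_pad_face [(array([123., 250.]), 0.67, array([ 514., -138.,   30.]))]
scene eng 696 (np.float64(1.0), array([568., -25.,   4.]))
scene eng 1261 (np.float64(0.226), array([578.8, -35.8,  -0.7]))
scene cab 827 [(np.float64(0.272975432211101), [573.3, -84.9, 26.4])]
scene cab 561 [(np.float64(0.521608040201005), [491.7, -134.5, 88.3])]
scene clamp_trigger []
scene squeeze_point [(array([167., 239.]), 0.81, array([ 485., -134.,   30.]))]
scene near_pad_face [(array([199., 250.]), 0.64, array([530., -25.,  30.])), (array([188., 217.]), 0.3, array([ 567., -100.,   30.]))]
scene far_pad_face [(array([200., 251.]), 0.81, array([530., -23.,  30.]))]
[ 452.02914837 -144.42802262    5.72883863] 18.5667
```

View pics/f.png

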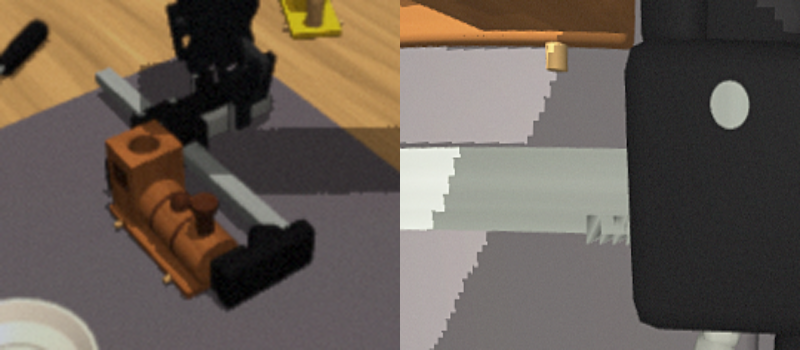

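The last view shows both jaws bearing on the engine, with the cab upright and closed up to the boiler. I'll hold briefly to confirm the force is steady, then hand in.

Emit:
carry_out:
  deltas:
    - [[0,0,0],[0,0,0],44]
    - [[0,0,0],[0,0,0],44]
    - [[0,0,0],[0,0,0],44]
    - [[0,0,0],[0,0,0],44]

```text
t: 19.0
tcp_pos: [452.0, -144.4, 5.7]
ee_rot: [179.8, -0.0, 3.5]
force: [-7.1, -8.7, 15.2]
grip_width: 49.6
gripper_force: 21.1
```

```bash
python3 -c "
from plant import ctrl
o=ctrl.get_obs();print(o['grip_width'],o['gripper_force'],o['t']);print(ctrl.close_job())"
```

```text
49.64518105782928 21.084006106249262 19.0
the job is handed in; nothing more can be done
None
```

I handed the job in at 19 s: the cab is seated over the peg and let go, the clamp is closed on the engine in the fifth squeeze, and the trigger is still held at a steady 21 N; the hand-in call gave no verdict.

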